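# Hold the cover plate over the control box flange

## Task

In the printer workshop, swing the control box's top door up by its handle until it stands upright or a little beyond, and leave it open. Then pick up the cover plate by its bridge handle and hold it level and still about 15 mm above the mounting flange inside the box, touching nothing there, with its four holes straight over the four threaded holes, ready for a colleague to start the screws. Finish while still holding the plate there, and leave the other things on the bench where they are.

Things in the scene. Friction and masses are not known exactly. Their poses are not given: they have to be found in the camera images.
- control_box: Printer control box, a dark sheet-steel enclosure fixed to the bench, 240 (x) x 200 (y) x 110 mm high with 6 mm walls, open on top under its door. Origin at the centre of its underside, z up; it is turned about the vertical from start to start.
- flange (a point): Centre of the top face of the aluminium mounting flange inside the control box, 90 mm above the bench (20 mm below the box's rim); axes as the box's. The flange is 120 (x) x 90 (y) mm, fixed, with a 50 x 34 mm opening in its middle and four threaded holes of 6 mm at x = +-45, y = +-30 mm.
- thread0 (a point): Mouth of the flange's threaded hole at x = 45 mm, y = 30 mm from the flange's centre, along the box's axes.
- thread1 (a point): Mouth of the flange's threaded hole at x = -45 mm, y = 30 mm from the flange's centre, along the box's axes.
- thread2 (a point): Mouth of the flange's threaded hole at x = -45 mm, y = -30 mm from the flange's centre, along the box's axes.
- thread3 (a point): Mouth of the flange's threaded hole at x = 45 mm, y = -30 mm from the flange's centre, along the box's axes.
- door (a joint): Angle of the control box's top door: 0 closed (lying level on the rim; starts closed or slightly ajar), 1.57 upright, stop at 1.92 rad. The door is a dark steel sheet 240 x 200 x 6 mm, 0.35 kg, that covers the whole box and hinges along the box's +y rim, swinging up and over towards +y. Its stiff hinge (0.6 N m friction) keeps it wherever it is left.
- door_handle (a point): Middle of the door's handle, a round steel bar of 10 mm diameter and 100 mm length parallel to the hinge (along the box's x) on two end posts, its axis 35 mm off the door's outer face, 185 mm from the hinge line and 15 mm from the door's free edge. Axes are the door's: x along the bar, z out of the door's outer face.
- door_hinge (a point): Point on the door's hinge line, in the middle of its length: 100 mm towards +y from the box's centre and 113 mm above the bench. Axes are the door's: x along the hinge; -y points across the door to its free edge.
- cover: Loose aluminium cover plate lying flat on the bench, 110 (x) x 80 (y) x 4 mm, about 0.18 kg, with four through holes of 10 mm at x = +-45, y = +-30 mm and a bridge handle on top. Origin at the centre of its underside, z up. It fits the flange either way round (a half turn makes no difference), with its long side along the flange's long side.
- cover_grip (a point): Centre of the cover's bridge handle, 32 mm above the plate's underside: a straight square bar 60 mm long along the plate's x, 12 mm wide (y) and 12 mm tall, on two posts that stand 25 mm either side of its middle; its top is 38 mm above the plate's underside.
- cover_hole0 (a point): Centre of the cover's hole at x = 45 mm, y = 30 mm in the plate's frame, at its underside.
- cover_hole1 (a point): Centre of the cover's hole at x = -45 mm, y = 30 mm in the plate's frame, at its underside.
- cover_hole2 (a point): Centre of the cover's hole at x = -45 mm, y = -30 mm in the plate's frame, at its underside.
- cover_hole3 (a point): Centre of the cover's hole at x = 45 mm, y = -30 mm in the plate's frame, at its underside.
- nozzle_rack: Bystander: plastic rack 70 x 130 x 45 mm with four square tubes in it, 87 mm tall; origin at the centre of its underside.
- spool: Bystander: small filament spool lying flat, 100 mm across, 40 mm tall; origin at the centre of its underside.
- screw_tray: Bystander: black open tray 60 x 80 x 20 mm with a few screws in it; origin at the centre of its underside.
- driver: Bystander: screwdriver lying on the bench, 170 mm long; origin under its middle.
Things that resemble listed ones, but are neither listed nor needed, are in the scene too. Several things have the shape of the cover; the one meant has the colours described above.

How it is judged (in metres and radians):
On the way, in this order (a step that is already met when the one before it is completed fails the run):
1. the control box's door has been swung up to upright (value of joint door above 1.4 rad), for 0.2 s.
2. the cover plate is lifted in the gripper (height (world z) of cover above 0.04 m and contact force between cover and the fingers above 0.5 N), for 0.2 s.
At the end, for the whole second after the job is handed in: The cover is held in the fingers, touching neither box nor door, right side up and level within 0.1 rad and still, its underside 6 to 26 mm above the flange's top face, all four of its holes within 4 mm sideways of the threaded holes (either way round); the door stands at more than 1.4 rad (((horizontal distance between cover_hole0 and thread0 below 0.004 m and horizontal distance between cover_hole1 and thread1 below 0.004 m and horizontal distance between cover_hole2 and thread2 below 0.004 m and horizontal distance between cover_hole3 and thread3 below 0.004 m) or (horizontal distance between cover_hole0 and thread2 below 0.004 m and horizontal distance between cover_hole1 and thread3 below 0.004 m and horizontal distance between cover_hole2 and thread0 below 0.004 m and horizontal distance between cover_hole3 and thread1 below 0.004 m)) and z of cover in the frame of flange between 0.006 and 0.026 m and angle between cover's own z axis and vertical below 0.1 rad and linear speed of cover below 0.02 m/s and angular speed of cover below 0.15 rad/s and contact force between cover and the fingers above 0.5 N and contact force between cover and control_box below 0.2 N and value of joint door above 1.4 rad); the arm keeps its last pose, push and grip.
It fails at once if a bystander (nozzle rack, spool, screw tray or screwdriver) was moved more than 30 mm (distance of any of nozzle_rack, spool, screw_tray, driver from where it was at the start of the episode above 0.03 m).
It also fails if it takes over 61 s, if anything falls off the work surface, if the arm or the gripper's body presses on something with over 40 N, if the wrist force passes 120 N, or if a joint passes its speed limit or range.

## Robot

A 7-joint arm with a two-finger parallel gripper is mounted at the origin on the work surface. World frame = base frame: x ahead of the robot, y to its left, z up, the work surface at z = 0. Lengths are in m, angles in degrees, forces in N, time in s.
With the tool pointing down it reaches from about 0.35 to 0.9 m from the base axis. Payload 7.2 kg.
Tool frame: the origin (TCP) lies at the very end of the fingers, on their centre line; the grasp point (between the pads) lies 19 mm behind it; z points along the fingers, x is the direction in which the jaws open and shut, and the axes are right-handed (so a half turn about z gives the same grasp; the last joint's range is limited). The gripper opens to 88 mm and grips with 3 to 60 N. Pads are 20 mm wide; open, the fingers measure 115 mm over their backs; the gripper's body (75 mm by 178 mm) begins 61 mm behind the grasp point.
Start: joints at [-79.538, 23.554, -0.728, 91.456, 0.321, 64.991, -4.71], TCP at [0.155, 0.605, 0.223] pointing down, gripper open.
Joint ranges: [-169.25, 169.25], [-16.82, 113.86], [-84.01, 82.57], [7.8, 145.47], [-59.2, 239.2], [7.22, 106.19], [-163.78, 163.78]. Speed limits (degrees/s): [136.94, 136.94, 172.46, 172.46, 180, 180, 180].

## Interface

Orientations are given as [roll, pitch, yaw] about the fixed x, y, z axes, in that order (R = Rz(yaw) Ry(pitch) Rx(roll)).
In Python, from cell import r gives the robot as it stands.
- The arm moves only by the tool arm_command, never from a script. Its argument "targets" is a list of rows, each an object of numbers: "tx", "ty", "tz": the shift along the tool's x, y, z in mm; "ax", "ay", "az": the turn, a rotation vector about the tool's x, y, z in degrees. A call has 1 to 5 rows; each row is the pose to reach, as a shift and turn from the pose commanded when the call began, along the tool's axes at that moment; what a row does not reach only later rows make up. A row lasts 1/8 s, in which the tool goes at most 62.5 mm and 10.7 degrees, less where a joint would pass 70% of its speed; a pose out of reach is approached as far as the arm can. A call with a gripper value outside its range is refused whole. "gripper" is the finger opening in mm, from 0 to 87.8, set as the call begins (left out, the last holds). The fingers move at their own pace and stop on an object; "force" is the grip in N (left out, the last holds). Time passes only in rows, so rows that repeat a pose let the fingers close. It gives the time, the measured TCP pose, the force and the opening at its end, in the units of the state.
- r.observe(): the state, without advancing time (a new reading comes with each control period).
- r.get_image(name): name is "scene" or "top" or "wrist"; returns a dict with "image" (480x640x3 uint8, red, green, blue), "K" (3x3 intrinsics, pixels), "distortion" ([k1, k2, p1, p2, k3] as OpenCV has them; the pictures are not rectified), "pose" (4x4, takes a point from camera to world coordinates). Camera axes: x right, y down, z forward; pixel columns grow to the right and rows downward; lengths in m; the calibration is good to about 2 mm. A picture is of the moment at which its call begins. There is no depth.
- r.close_job(): hands the job in, once; it reports no verdict.
The state is a dict: "time": time; "qpos": joint angles; "joint_velocities": joint speeds; "joint_torque": joint torques, N m; "eef_pos": TCP position; "tool_rot": TCP orientation; "contact_force": force on the tool from outside, world axes, zero at the start; "wrist_torque": the same for the moment, N m; "opening": finger opening in m.
Only numpy, scipy, OpenCV 4.12 (cv2) and the standard library are available. Lean on these libraries where they do the work, as an engineer would, in place of code of your own. Each camera call takes 0.05 s, during which the arm holds its last target.

## Working session

There is one attempt and no reset: what is moved stays moved. The work goes in short steps, Python scripts to look and compute and a tool call to move; the robot and the scene stay as the last step left them, time stands still between calls to the robot, and variables do not carry over. Pictures are saved under pics/ and viewed, and the job is handed in when it is done.

Besides the shell and the picture viewer there is one more tool, called after ">>>" as name(argument=value, ...), one argument or row to a line, values as JSON. arm_command: Moves the arm, as the interface text tells. Its arguments: {"type":"object","properties":{"targets":{"type":"array"},"gripper":{"type":"number"},"force":{"type":"number"}},"required":["targets"]}

```bash
ls -la; mkdir -p pics
python3 - <<'E'
from cell import r
import cv2
s=r.observe(); print(s)
for n in ["scene","top","wrist"]:
    d=r.get_image(n); cv2.imwrite(f"pics/{n}0.png",d["image"][:,:,::-1]); print(n,d["K"],d["distortion"],d["pose"])
E
```

```text
total 12
drwxr-xr-x  3 agent agent 4096 Dec  6 21:58 .
drwxr-xr-x 23 root  root  4096 Dec  6 21:58 ..
drwxr-xr-x  2 agent agent 4096 Dec  6 21:58 pics
{'time': 0.0, 'qpos': array([-79.53796571,  23.59908388,  -0.72897572,  91.50325467,
         0.32039343,  64.99237219,  -4.70873274]), 'joint_velocities': array([ 0.05592072,  0.05455652, -0.03765669,  0.00848082, -0.15535445,
        0.03245304,  0.01839888]), 'joint_torque': array([-1.29273885e-03, -5.87959170e+01,  6.41384684e-01, -2.91088557e+01,
       -5.37005102e-02,  1.78245030e-02,  1.27600383e-04]), 'eef_pos': array([0.15501523, 0.60494013, 0.22182486]), 'tool_rot': array([1.79994078e+02, 9.24873590e-02, 7.56331595e+01]), 'contact_force': array([ 0.36382567,  0.03101017, -0.67466714]), 'wrist_torque': array([-0.02999083, -0.00598317, -0.00799621]), 'opening': 0.08796037995272442}
scene [[521.80015753   0.         325.7367754 ]
 [  0.         521.80015753 244.36338649]
 [  0.           0.           1.        ]] [-0.01307043  0.          0.          0.          0.        ] [[-0.70220622  0.53662062 -0.46791531  1.15115072]
 [ 
[... 248 characters left out ...]
        0.           1.        ]] [-0.09844062  0.          0.          0.          0.        ] [[-0.0084227  -0.99709219  0.07573781  0.43757296]
 [-0.99995406  0.00874492  0.0039237   0.00329271]
 [-0.00457461 -0.07570128 -0.99712005  1.35015565]
 [ 0.          0.          0.          1.        ]]
wrist [[364.27147402   0.         324.22952041]
 [  0.         364.27147402 241.07021577]
 [  0.           0.           1.        ]] [-0.04648187  0.          0.          0.          0.        ] [[ 0.24847343  0.93303311  0.26021177  0.08357144]
 [ 0.96863808 -0.23903308 -0.06784876  0.62275368]
 [-0.00110592  0.26890964 -0.96316477  0.38346046]
 [ 0.          0.          0.          1.        ]]
```

View pics/scene0.png

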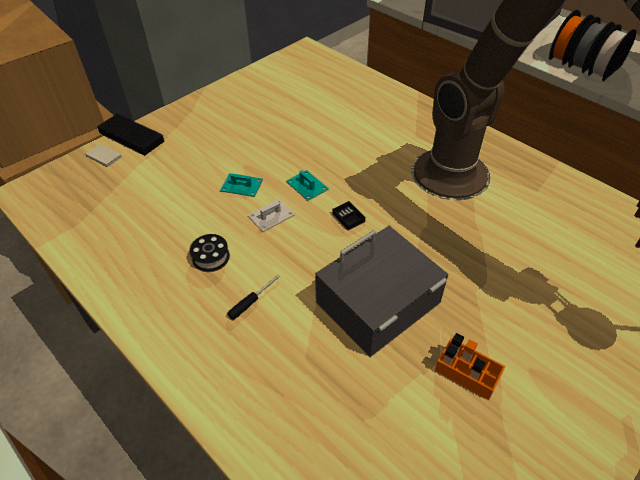

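View pics/top0.png

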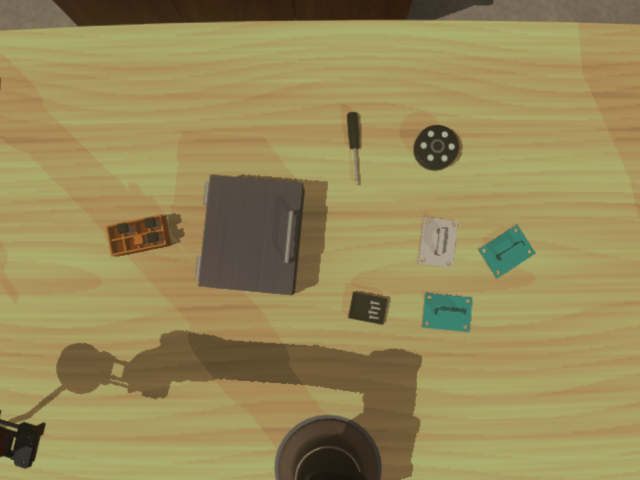

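View pics/wrist0.png

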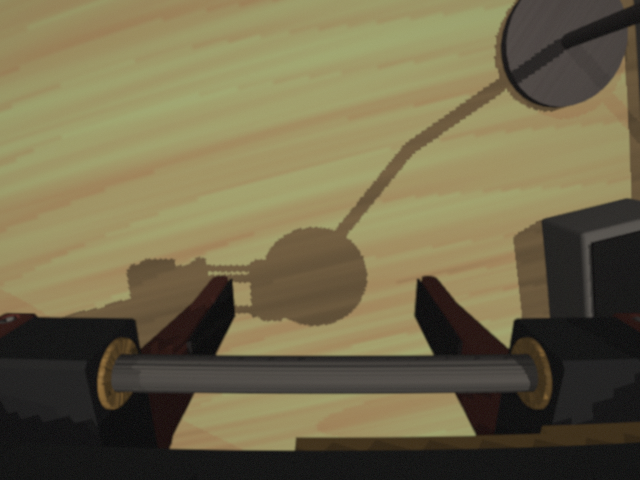

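The scene view shows the closed box, with its handle at about (358,247) and hinges at (388,322) and (437,288). The grey aluminium cover is at (272,215), next to two teal look-alikes. In the top view the handle is at (291,237) and the cover at (438,242). I'll zoom in to get exact pixels.

```bash
cat > h.py <<'E'
import numpy as np, cv2
from scipy.spatial.transform import Rotation as R
def ray(d,uv):
    uv=np.array(uv,float).reshape(-1,1,2)
    n=cv2.undistortPoints(uv,d["K"],d["distortion"])[:,0]
    P=d["pose"]; v=np.c_[n,np.ones(len(n))]@P[:3,:3].T
    return P[:3,3],v
def plane(d,uv,z):
    o,v=ray(d,uv); t=(z-o[2])/v[:,2]; return o+v*t[:,None]
def tri(d1,uv1,d2,uv2):
    o1,v1=ray(d1,uv1);o2,v2=ray(d2,uv2);out=[]
    for a,b in zip(v1,v2):
        t=np.linalg.lstsq(np.c_[a,-b],o2-o1,rcond=None)[0]
        p,q=o1+a*t[0],o2+b*t[1]; out.append(np.r_[(p+q)/2,np.linalg.norm(p-q)])
    return np.array(out)
def proj(d,X):
    P=np.linalg.inv(d["pose"]); 
    return cv2.projectPoints(np.array(X,float).reshape(-1,1,3),cv2.Rodrigues(P[:3,:3])[0],P[:3,3],d["K"],np.array(d["distortion"]))[0][:,0]
def crop(img,x0,y0,x1,y1,s,fn):
    c=cv2.resize(img[y0:y1,x0:x1],None,fx=s,fy=s,interpolation=cv2.INTER_CUBIC)
    cv2.imwrite(fn,c[:,:,::-1])
E
python3 - <<'E'
from cell import r
from h import *
import pickle
D={n:r.get_image(n) for n in ["scene","top"]}
pickle.dump(D,open("d0.pkl","wb"))
t=D["top"]["image"];s=D["scene"]["image"]
crop(t,185,165,325,305,4,"pics/tbox.png");crop(t,410,210,490,280,8,"pics/tcov.png")
crop(s,300,215,460,360,4,"pics/sbox.png");crop(s,240,190,305,240,10,"pics/scov.png")
E
```

```text
(no output)
```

View pics/tbox.png

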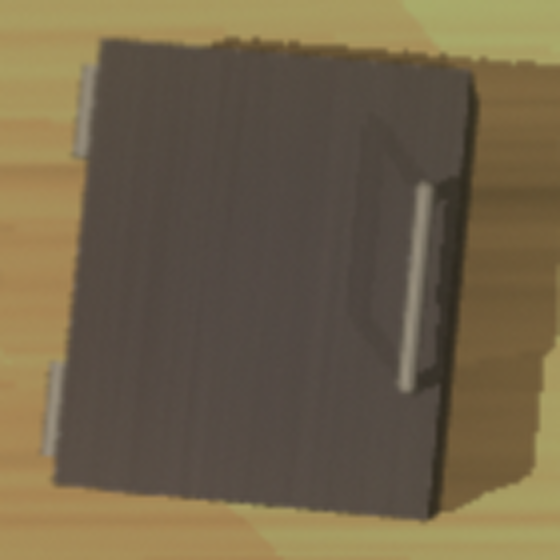

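View pics/sbox.png

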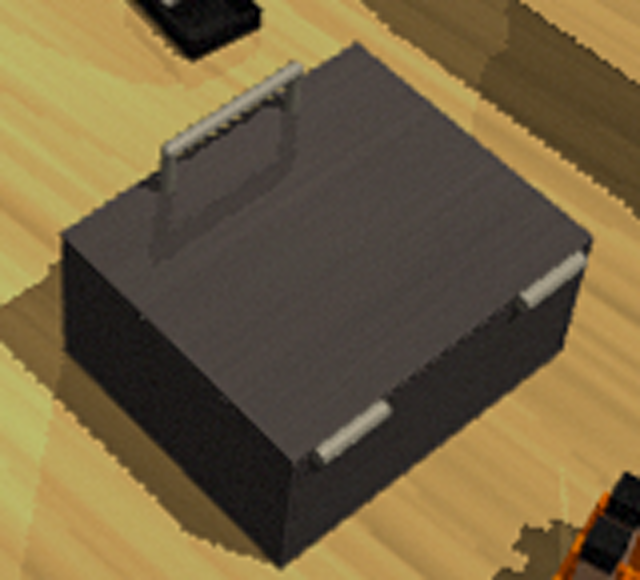

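View pics/tcov.png

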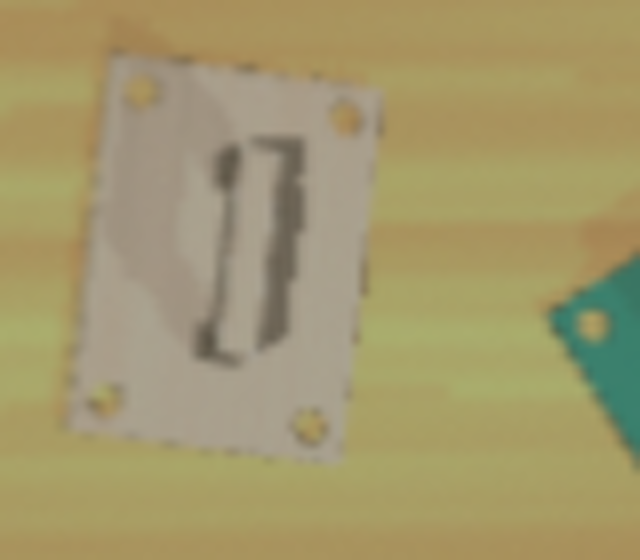

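View pics/scov.png

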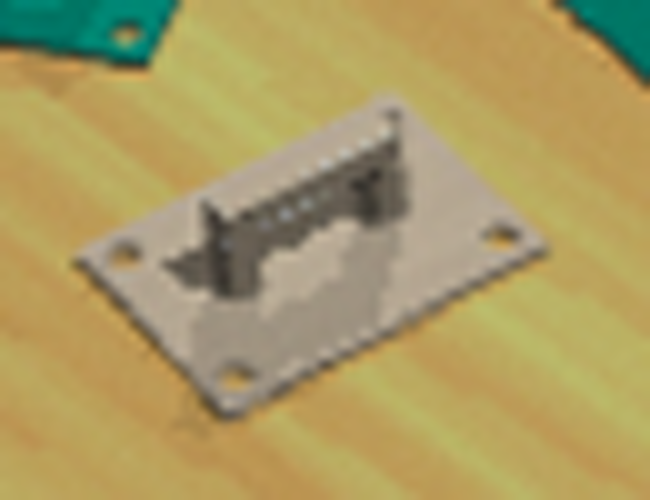

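Run:
```python
from h import *
import pickle
np.set_printoptions(precision=4,suppress=True)
D=pickle.load(open("d0.pkl","rb"));T,S=D["top"],D["scene"]
f=lambda p,x0,y0,s:(np.array(p,float)+.5)/s-.5+[x0,y0]
tb=f([(425,183),(407,390),(470,72),(430,519),(100,40),(55,485)],185,165,4)
sb=f([(168,150),(297,70),(62,235),(357,43),(290,460),(592,238)],300,215,4)
p=tri(T,tb,S,sb);print("handle ends, corners\n",p)
print("bar",np.linalg.norm(p[0,:3]-p[1,:3]),p[:2].mean(0))
d=p[1]-p[0];print("ang bar",np.degrees(np.arctan2(*(p[0]-p[1])[[1,0]])))
for a,b in [(2,3),(4,5),(2,4),(3,5)]:
    v=p[a]-p[b]; print(a,b,np.linalg.norm(v[:3]),np.degrees(np.arctan2(v[1],v[0])),v[2])
tc=f([(141,91),(346,117),(104,398),(310,426)],410,210,8)
sc=f([(235,375),(125,253),(500,235)],240,190,10)
q=tri(T,tc[:3],S,sc);print("holes",q)
q2=plane(T,tc,0.003);print(q2,q2.mean(0))
q3=plane(S,sc,0.003);print(q3)
for a,b in [(0,2),(1,3),(0,1),(2,3)]:
    v=q2[a]-q2[b]; print(a,b,np.linalg.norm(v[:3]),np.degrees(np.arctan2(v[1],v[0])))
```

```text
handle ends, corners
 [[0.5715 0.0715 0.1569 0.0036]
 [0.4663 0.0807 0.1504 0.0012]
 [0.6358 0.0492 0.1158 0.0025]
 [0.3982 0.0724 0.1164 0.0044]
 [0.6564 0.2463 0.1158 0.001 ]
 [0.4181 0.2705 0.1126 0.0014]]
bar 0.10576836204573556 [0.5189 0.0761 0.1536 0.0024]
ang bar -4.98799457028111
2 3 0.23866790744179672 -5.5814625918568215 -0.0006298564792091566
4 5 0.2395511034463816 -5.795328832819011 0.003251424046683271
2 4 0.19824420636850165 -95.98794775325824 -2.0907172033513e-05
3 5 0.19917146068462732 -95.73860100914372 0.0038603733538589147
holes [[ 0.5621 -0.2364  0.0041  0.0016]
 [ 0.5535 -0.2954  0.0049  0.0029]
 [ 0.473  -0.2233  0.0051  0.0024]]
[[ 0.5627 -0.2372  0.003 ]
 [ 0.5547 -0.2969  0.003 ]
 [ 0.4739 -0.2245  0.003 ]
 [ 0.4652 -0.2842  0.003 ]] [ 0.5141 -0.2607  0.003 ]
[[ 0.561  -0.2366  0.003 ]
 [ 0.5516 -0.2957  0.003 ]
 [ 0.471  -0.2239  0.003 ]]
0 2 0.08974883167670171 -8.10934734011379
1 3 0.09038893570476526 -8.07471254098647
0 1 0.060274263147874665 82.30990394118032
2 3 0.060327617207433695 81.70160993421581
```

```bash
cat >> h.py <<'E'
def to(r,target,yaw=None,prn=True):
    s=r.observe(); Rt=R.from_euler("xyz",s["tool_rot"],degrees=True)
    d=Rt.inv().apply(np.array(target)-s["eef_pos"])*1000
    out=np.round(d,1)
    if yaw is not None:
        Rg=R.from_euler("xyz",[180,0,yaw],degrees=True)
        rv=np.degrees((Rt.inv()*Rg).as_rotvec()); print("turn",np.round(rv,2))
    print("t",s["time"],"eef",np.round(s["eef_pos"],4),np.round(s["tool_rot"],2),"shift",out,"F",np.round(s["contact_force"],1),"op",s["opening"])
    return out
E
python3 -c "
from cell import r
from h import *
to(r,[0.519,0.0755,0.26],84.25)"
```

```text
turn [-0.    0.04 -8.62]
t 0.25 eef [0.1551 0.6052 0.2223] [1.800e+02 4.000e-02 7.563e+01] shift [-422.9  484.   -37.4] F [0.5 0.2 0.1] op 0.08791478153734893
```

>>> arm_command(
  targets=[
    {"tx":-20,"ty":25,"tz":-10},
    {"tx":-56,"ty":65,"tz":-25},
    {"tx":-92,"ty":105,"tz":-37},
    {"tx":-128,"ty":146,"tz":-37},
    {"tx":-164,"ty":187,"tz":-37},
  ],
  gripper=60,
)

```text
invalid input
```

>>> arm_command(
  targets=[
    {"tx":-36,"ty":41},
    {"tx":-72,"ty":82},
    {"tx":-108,"ty":124},
    {"tx":-144,"ty":165},
    {"tx":-180,"ty":206},
  ],
)

```text
invalid input
```

>>> arm_command(
  targets=[
    {"tx":-30,"ty":35,"az":-2},
    {"tx":-55,"ty":63,"az":-5},
    {"tx":-70,"ty":80,"az":-7.5},
    {"tx":-78,"ty":90,"az":-8.6},
    {"tx":-78,"ty":90,"az":-8.6},
  ],
)

```text
invalid input
```

Run:
```python
from cell import r
from h import *
import pickle
to(r,[0.519,0.0755,0.26],84.25)
d=r.get_image("wrist"); pickle.dump(d,open("w1.pkl","wb")); cv2.imwrite("pics/w1.png",d["image"][:,:,::-1])
```

```text
turn [-0.    0.04 -8.62]
t 0.25 eef [0.1551 0.6052 0.2223] [1.800e+02 4.000e-02 7.563e+01] shift [-422.9  484.   -37.4] F [0.5 0.2 0.1] op 0.08791478153734893
```

View pics/w1.png

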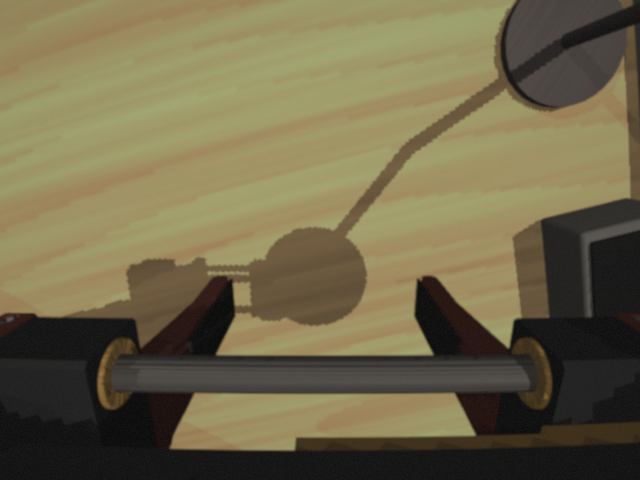

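The calls were refused and nothing moved. Each row probably needs all six numbers, so I'll give them in full.

>>> arm_command(
  targets=[
    {"tx":-20,"ty":25,"tz":-10,"ax":0,"ay":0,"az":0},
    {"tx":-56,"ty":65,"tz":-25,"ax":0,"ay":0,"az":0},
    {"tx":-92,"ty":105,"tz":-37,"ax":0,"ay":0,"az":0},
    {"tx":-128,"ty":146,"tz":-37,"ax":0,"ay":0,"az":0},
    {"tx":-164,"ty":187,"tz":-37,"ax":0,"ay":0,"az":0},
  ],
  gripper=60,
)

```text
time: 0.92
eef_pos: [0.2965, 0.3987, 0.26]
tool_rot: [180.0, -0.0, 75.6]
contact_force: [1.6, 1.0, -0.1]
opening: 0.06
```

>>> arm_command(
  targets=[
    {"tx":-36,"ty":41,"tz":0,"ax":0,"ay":0,"az":0},
    {"tx":-72,"ty":82,"tz":0,"ax":0,"ay":0,"az":0},
    {"tx":-108,"ty":124,"tz":0,"ax":0,"ay":0,"az":0},
    {"tx":-144,"ty":165,"tz":0,"ax":0,"ay":0,"az":0},
    {"tx":-180,"ty":206,"tz":0,"ax":0,"ay":0,"az":0},
  ],
)

```text
time: 1.55
eef_pos: [0.4513, 0.1732, 0.26]
tool_rot: [180.0, -0.0, 75.6]
contact_force: [0.1, -0.2, 0.0]
opening: 0.06
```

>>> arm_command(
  targets=[
    {"tx":-30,"ty":35,"tz":0,"ax":0,"ay":0,"az":-2},
    {"tx":-55,"ty":63,"tz":0,"ax":0,"ay":0,"az":-5},
    {"tx":-70,"ty":80,"tz":0,"ax":0,"ay":0,"az":-7.5},
    {"tx":-78,"ty":90,"tz":0,"ax":0,"ay":0,"az":-8.6},
    {"tx":-78,"ty":90,"tz":0,"ax":0,"ay":0,"az":-8.6},
  ],
)

```text
time: 2.17
eef_pos: [0.5185, 0.0759, 0.2596]
tool_rot: [180.0, 0.0, 84.1]
contact_force: [-1.4, 1.1, 1.2]
opening: 0.0597
```

Run:
```python
from cell import r
from h import *
import pickle
to(r,[0.519,0.0755,0.26],84.25)
d=r.get_image("wrist"); pickle.dump(d,open("w1.pkl","wb")); cv2.imwrite("pics/w1b.png",d["image"][:,:,::-1])
```

```text
turn [ 0.    0.02 -0.14]
t 2.175 eef [0.5185 0.0759 0.2596] [1.800e+02 2.000e-02 8.411e+01] shift [-0.4  0.5 -0.4] F [-1.4  1.1  1.2] op 0.059673541874743795
```

View pics/w1b.png

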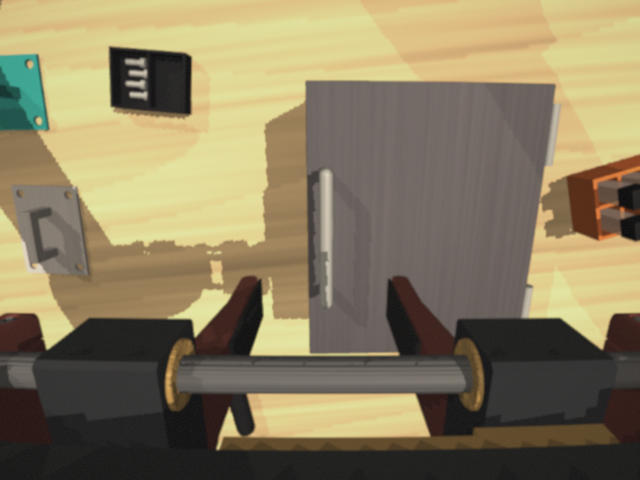

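The wrist view shows the handle bar from (326,172) to (330,303), centred between the finger tips near (250,280) and (395,280). I'll check the bar position against the top view.

Run:
```python
from h import *
import pickle
np.set_printoptions(precision=4,suppress=True)
w=pickle.load(open("w1.pkl","rb"));D=pickle.load(open("d0.pkl","rb"))
print(w["pose"])
f=lambda p,x0,y0,s:(np.array(p,float)+.5)/s-.5+[x0,y0]
tb=f([(407,390),(425,183)],185,165,4)
wb=[(326,171),(330,304)]
p=plane(w,wb,0.151);print(p,p.mean(0))
p=tri(D["top"],tb,w,wb);print(p,p.mean(0))
print(plane(D["top"],tb,.151).mean(0))
c=plane(w,[(306,82),(555,84)],.116);print(c)
```

```text
[[ 0.1029  0.9581  0.2675  0.4451]
 [ 0.9947 -0.0991 -0.0277  0.0828]
 [ 0.      0.2689 -0.9632  0.4211]
 [ 0.      0.      0.      1.    ]]
[[0.4673 0.0818 0.151 ]
 [0.5733 0.0742 0.151 ]] [0.5203 0.078  0.151 ]
[[0.4674 0.0812 0.1426 0.0015]
 [0.574  0.0724 0.1484 0.0036]] [0.5207 0.0768 0.1455 0.0026]
[0.52   0.0753 0.151 ]
[[0.4    0.0731 0.116 ]
 [0.4195 0.2703 0.116 ]]
```

>>> arm_command(
  targets=[
    {"tx":0,"ty":0,"tz":30,"ax":0,"ay":0,"az":0},
    {"tx":0.5,"ty":1,"tz":60,"ax":0,"ay":0,"az":0},
    {"tx":0.5,"ty":1,"tz":90,"ax":0,"ay":0,"az":0},
    {"tx":0.5,"ty":1,"tz":115,"ax":0,"ay":0,"az":0},
    {"tx":0.5,"ty":1,"tz":124,"ax":0,"ay":0,"az":0},
  ],
)

```text
time: 2.85
eef_pos: [0.5181, 0.078, 0.1344]
tool_rot: [-179.9, 0.0, 84.3]
contact_force: [-0.6, -0.6, 0.9]
opening: 0.06
```

>>> arm_command(
  targets=[
    {"tx":0,"ty":0,"tz":0,"ax":0,"ay":0,"az":0},
    {"tx":0,"ty":0,"tz":0,"ax":0,"ay":0,"az":0},
    {"tx":0,"ty":0,"tz":0,"ax":0,"ay":0,"az":0},
    {"tx":0,"ty":0,"tz":0,"ax":0,"ay":0,"az":0},
  ],
  gripper=0,
  force=20,
)

```text
time: 3.35
eef_pos: [0.5196, 0.0773, 0.1362]
tool_rot: [179.9, -0.0, 84.2]
contact_force: [0.0, 0.0, 0.4]
opening: 0.0235
```

Run:
```python
from cell import r
from h import *
to(r,[0.5195,0.0765,0.136],84.25)
```

```text
turn [ 0.05 -0.03 -0.02]
t 3.35 eef [0.5196 0.0773 0.1362] [ 1.7995e+02 -3.0000e-02  8.4230e+01] shift [-0.8 -0.1  0.2] F [0.  0.  0.4] op 0.023488686160171867
```

>>> arm_command(
  targets=[
    {"tx":0,"ty":0,"tz":0,"ax":0,"ay":0,"az":0},
    {"tx":0,"ty":0,"tz":0,"ax":0,"ay":0,"az":0},
    {"tx":0,"ty":0,"tz":0,"ax":0,"ay":0,"az":0},
  ],
)

```text
time: 3.72
eef_pos: [0.5194, 0.0768, 0.1357]
tool_rot: [180.0, 0.0, 84.2]
contact_force: [0.6, -3.3, 1.2]
opening: 0.0095
```

Run:
```python
from cell import r
from h import *
to(r,[0.5195,0.0765,0.136],84.25)
# arc rows: hinge frame: bar at (-185,+38); rotation by th
R0=np.hypot(185,38);a0=np.arctan2(38,-185)
k=0
for th in np.radians(np.r_[1.5,4.5:103:4.5]):
    a=a0-th; y=R0*np.cos(a)+185; z=R0*np.sin(a)-38
    k+=1; print(k,round(np.degrees(th),1),"tx %.1f tz %.1f"%(y,-z))
```

```text
turn [ 0.    0.02 -0.04]
t 3.725 eef [0.5194 0.0768 0.1357] [1.800e+02 2.000e-02 8.421e+01] shift [-0.3  0.2 -0.3] F [ 0.6 -3.3  1.2] op 0.009466098109831273
1 1.5 tx 1.1 tz -4.8
2 4.5 tx 3.6 tz -14.4
3 9.0 tx 8.2 tz -28.5
4 13.5 tx 14.0 tz -42.1
5 18.0 tx 20.8 tz -55.3
6 22.5 tx 28.6 tz -67.9
7 27.0 tx 37.4 tz -79.8
8 31.5 tx 47.1 tz -91.1
9 36.0 tx 57.7 tz -101.5
10 40.5 tx 69.0 tz -111.0
11 45.0 tx 81.1 tz -119.7
12 49.5 tx 93.7 tz -127.4
13 54.0 tx 107.0 tz -134.0
14 58.5 tx 120.7 tz -139.6
15 63.0 tx 134.9 tz -144.1
16 67.5 tx 149.3 tz -147.5
17 72.0 tx 164.0 tz -149.7
18 76.5 tx 178.8 tz -150.8
19 81.0 tx 193.6 tz -150.7
20 85.5 tx 208.4 tz -149.4
21 90.0 tx 223.0 tz -147.0
22 94.5 tx 237.4 tz -143.4
23 99.0 tx 251.5 tz -138.8
```

>>> arm_command(
  targets=[
    {"tx":1.1,"ty":0,"tz":-4.8,"ax":0,"ay":0,"az":0},
    {"tx":3.6,"ty":0,"tz":-14.4,"ax":0,"ay":0,"az":0},
    {"tx":8.2,"ty":0,"tz":-28.5,"ax":0,"ay":0,"az":0},
    {"tx":14,"ty":0,"tz":-42.1,"ax":0,"ay":0,"az":0},
    {"tx":20.8,"ty":0,"tz":-55.3,"ax":0,"ay":0,"az":0},
  ],
)

```text
time: 4.35
eef_pos: [0.5215, 0.0985, 0.1921]
tool_rot: [180.0, -0.0, 84.2]
contact_force: [4.3, 0.1, -6.8]
opening: 0.0095
```

Run:
```python
from cell import r
from h import *
to(r,[0.5195,0.0765,0.136],84.25)
d=r.get_image("scene"); cv2.imwrite("pics/s2.png",d["image"][:,:,::-1])
```

```text
turn [ 0.02 -0.02 -0.01]
t 4.35 eef [0.5215 0.0985 0.1921] [ 1.7998e+02 -2.0000e-02  8.4240e+01] shift [-22.1   0.2  56.1] F [ 4.3  0.1 -6.8] op 0.009502318503397895
```

View pics/s2.png

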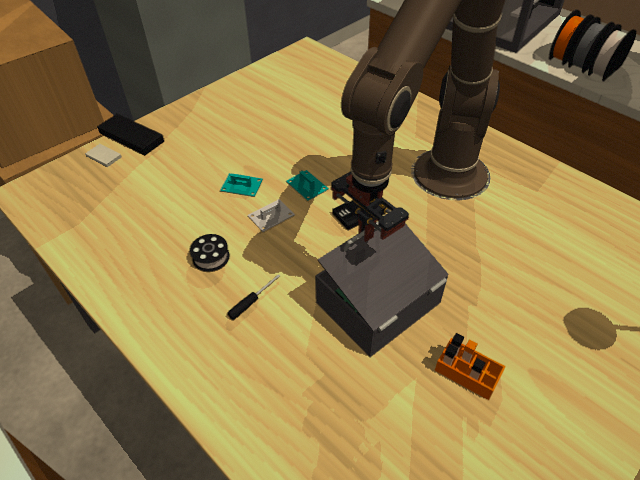

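The door is lifting with the handle in the grip and the wrist force is low, so I'll carry on along the arc.

>>> arm_command(
  targets=[
    {"tx":7.8,"ty":0,"tz":-12.6,"ax":0,"ay":0,"az":0},
    {"tx":16.6,"ty":0,"tz":-24.5,"ax":0,"ay":0,"az":0},
    {"tx":26.3,"ty":0,"tz":-35.8,"ax":0,"ay":0,"az":0},
    {"tx":36.9,"ty":0,"tz":-46.2,"ax":0,"ay":0,"az":0},
    {"tx":48.2,"ty":0,"tz":-55.7,"ax":0,"ay":0,"az":0},
  ],
)

```text
time: 5.03
eef_pos: [0.5263, 0.1457, 0.2474]
tool_rot: [-180.0, 0.1, 84.2]
contact_force: [1.7, -4.3, -4.5]
opening: 0.0095
```

>>> arm_command(
  targets=[
    {"tx":12.1,"ty":0,"tz":-8.7,"ax":0,"ay":0,"az":0},
    {"tx":24.7,"ty":0,"tz":-16.4,"ax":0,"ay":0,"az":0},
    {"tx":38,"ty":0,"tz":-23,"ax":0,"ay":0,"az":0},
    {"tx":51.7,"ty":0,"tz":-28.6,"ax":0,"ay":0,"az":0},
    {"tx":65.9,"ty":0,"tz":-33.1,"ax":0,"ay":0,"az":0},
  ],
)

```text
time: 5.65
eef_pos: [0.533, 0.2109, 0.2815]
tool_rot: [180.0, 0.0, 84.2]
contact_force: [-1.0, -5.8, 3.2]
opening: 0.0094
```

>>> arm_command(
  targets=[
    {"tx":14.4,"ty":0,"tz":-3.4,"ax":0,"ay":0,"az":0},
    {"tx":29.1,"ty":0,"tz":-5.6,"ax":0,"ay":0,"az":0},
    {"tx":43.9,"ty":0,"tz":-6.7,"ax":0,"ay":0,"az":0},
    {"tx":58.7,"ty":0,"tz":-6.6,"ax":0,"ay":0,"az":0},
    {"tx":73.5,"ty":0,"tz":-5.3,"ax":0,"ay":0,"az":0},
  ],
)

```text
time: 6.28
eef_pos: [0.5407, 0.2855, 0.2861]
tool_rot: [179.9, -0.1, 84.2]
contact_force: [2.8, -4.1, 3.9]
opening: 0.0094
```

>>> arm_command(
  targets=[
    {"tx":14.6,"ty":0,"tz":2.4,"ax":0,"ay":0,"az":0},
    {"tx":29,"ty":0,"tz":6,"ax":0,"ay":0,"az":0},
    {"tx":43.1,"ty":0,"tz":10.6,"ax":0,"ay":0,"az":0},
    {"tx":43.1,"ty":0,"tz":10.6,"ax":0,"ay":0,"az":0},
  ],
)

```text
time: 6.78
eef_pos: [0.5451, 0.3301, 0.2734]
tool_rot: [179.9, -0.1, 84.3]
contact_force: [6.6, 1.5, -1.4]
opening: 0.009
```

Run:
```python
from cell import r
from h import *
to(r,[0.5195,0.0765,0.136],84.25)
d=r.get_image("scene"); cv2.imwrite("pics/s3.png",d["image"][:,:,::-1])
```

```text
turn [ 0.06 -0.1   0.08]
t 6.775 eef [0.5451 0.3301 0.2734] [ 1.7994e+02 -1.0000e-01  8.4330e+01] shift [-255.1   -0.5  137. ] F [ 6.6  1.5 -1.4] op 0.00902819283736825
```

View pics/s3.png

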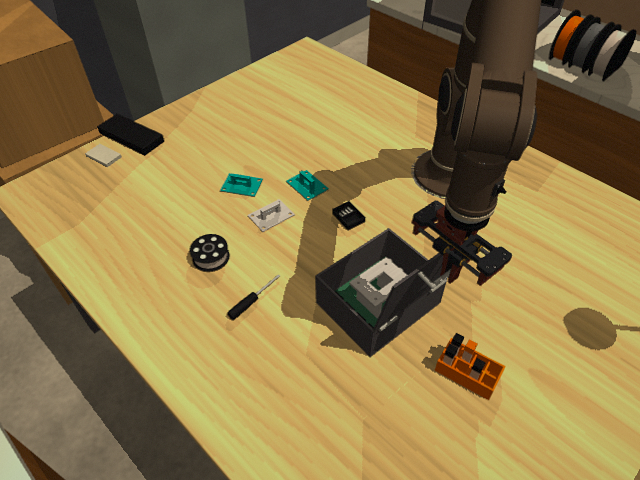

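The door stands past upright and the grey flange inside the box is visible. Next I'll open the jaws slightly and go straight up.

>>> arm_command(
  targets=[
    {"tx":0,"ty":0,"tz":0,"ax":0,"ay":0,"az":0},
    {"tx":0,"ty":0,"tz":0,"ax":0,"ay":0,"az":0},
    {"tx":0,"ty":0,"tz":-5,"ax":0,"ay":0,"az":0},
    {"tx":0,"ty":0,"tz":-15,"ax":0,"ay":0,"az":0},
    {"tx":0,"ty":0,"tz":-30,"ax":0,"ay":0,"az":0},
  ],
  gripper=22,
)

```text
time: 7.45
eef_pos: [0.5445, 0.3274, 0.3054]
tool_rot: [-180.0, -0.0, 84.2]
contact_force: [-0.1, 0.1, 0.6]
opening: 0.0221
```

>>> arm_command(
  targets=[
    {"tx":0,"ty":0,"tz":-25,"ax":0,"ay":0,"az":0},
    {"tx":0,"ty":0,"tz":-60,"ax":0,"ay":0,"az":0},
    {"tx":0,"ty":0,"tz":-85,"ax":0,"ay":0,"az":0},
    {"tx":0,"ty":0,"tz":-90,"ax":0,"ay":0,"az":0},
    {"tx":0,"ty":0,"tz":-90,"ax":0,"ay":0,"az":0},
  ],
)

```text
time: 8.07
eef_pos: [0.5445, 0.3273, 0.3944]
tool_rot: [180.0, -0.0, 84.2]
contact_force: [0.6, -0.2, -0.4]
opening: 0.0222
```

Run:
```python
from cell import r
from h import *
import pickle
to(r,[0.527,0.16,0.36],84.25)
D={n:r.get_image(n) for n in ["scene","top","wrist"]}
pickle.dump(D,open("d4.pkl","wb"))
for n in D: cv2.imwrite(f"pics/{n}4.png",D[n]["image"][:,:,::-1])
```

```text
turn [ 0.   -0.01 -0.02]
t 8.075 eef [0.5445 0.3273 0.3944] [ 1.800e+02 -1.000e-02  8.423e+01] shift [-168.2   -0.6   34.4] F [ 0.6 -0.2 -0.4] op 0.022202358086292163
```

View pics/scene4.png

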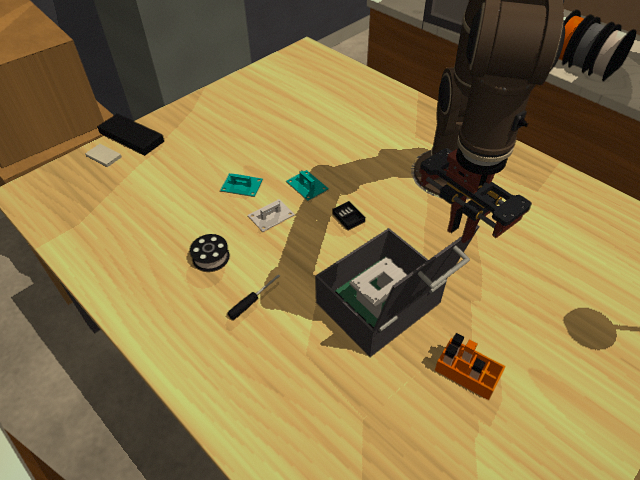

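View pics/wrist4.png

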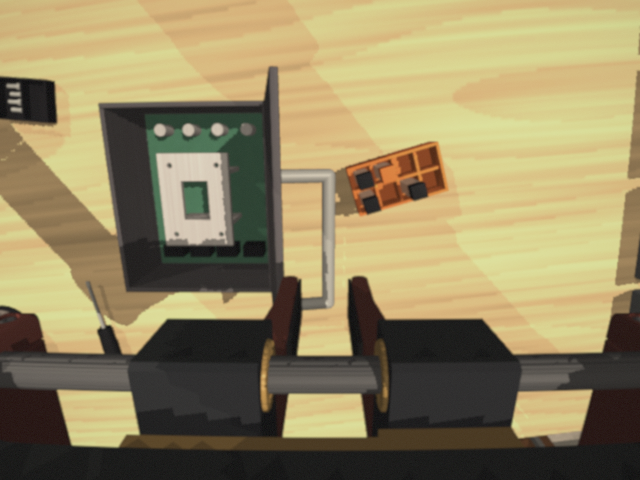

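View pics/top4.png

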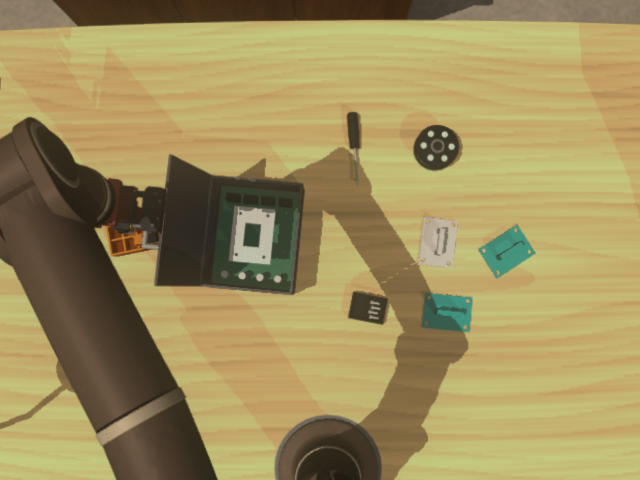

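The wrist view shows the flange with threaded holes near (169,166), (217,165), (177,234) and (223,234). The door is upright and the jaws are clear of it. On the way to the cover I'll move the wrist camera over the box for two views.

>>> arm_command(
  targets=[
    {"tx":-30,"ty":-6,"tz":0,"ax":0,"ay":0,"az":0},
    {"tx":-75,"ty":-15,"tz":0,"ax":0,"ay":0,"az":0},
    {"tx":-120,"ty":-24,"tz":0,"ax":0,"ay":0,"az":0},
    {"tx":-150,"ty":-30,"tz":0,"ax":0,"ay":0,"az":0},
    {"tx":-150,"ty":-30,"tz":0,"ax":0,"ay":0,"az":0},
  ],
  gripper=80,
)

```text
time: 8.85
eef_pos: [0.4994, 0.1786, 0.3946]
tool_rot: [-180.0, -0.0, 84.0]
contact_force: [0.0, 0.2, -0.6]
opening: 0.0683
```

Run:
```python
from cell import r
from h import *
import pickle
to(r,[0.527,0.16,0.36],84.25)
d=r.get_image("wrist"); pickle.dump(d,open("w5.pkl","wb")); cv2.imwrite("pics/w5.png",d["image"][:,:,::-1])
```

```text
turn [-0.   -0.01 -0.23]
t 8.85 eef [0.4994 0.1786 0.3946] [-1.800e+02 -1.000e-02  8.402e+01] shift [-15.6  29.4  34.6] F [ 0.   0.2 -0.6] op 0.06834882482691368
```

View pics/w5.png

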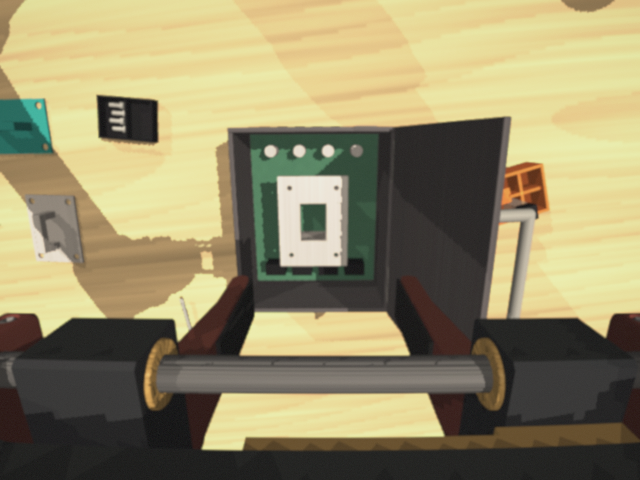

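The flange is in full view, with holes near (290,187), (339,187), (291,256) and (342,254). I'll zoom in on all three views.

Run:
```python
from h import *
import pickle
w=pickle.load(open("w5.pkl","rb"));D=pickle.load(open("d4.pkl","rb"))
a=[cv2.resize(i,(400,500),interpolation=cv2.INTER_CUBIC) for i in (w["image"][170:270,270:350],)]
crop(w["image"],270,170,350,275,5,"pics/c1.png")
crop(D["wrist"]["image"],150,145,240,250,5,"pics/c2.png")
crop(D["top"]["image"],225,195,285,275,7,"pics/c3.png")
i1,i2,i3=[cv2.imread(f"pics/c{k}.png") for k in (1,2,3)]
```

```text
(no output)
```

View pics/c1.png

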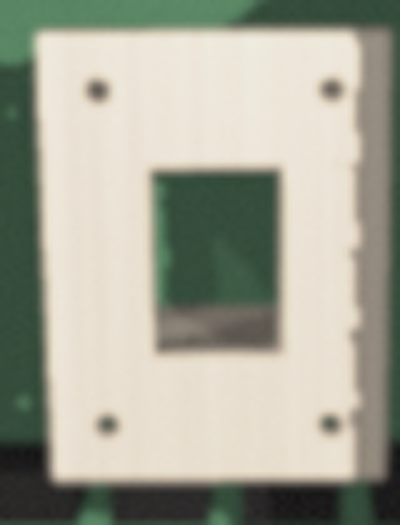

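View pics/c2.png

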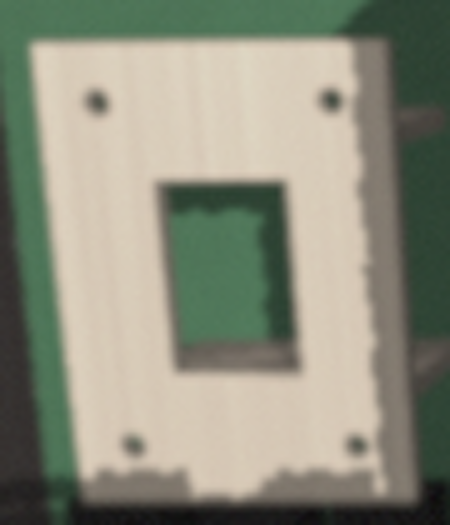

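View pics/c3.png

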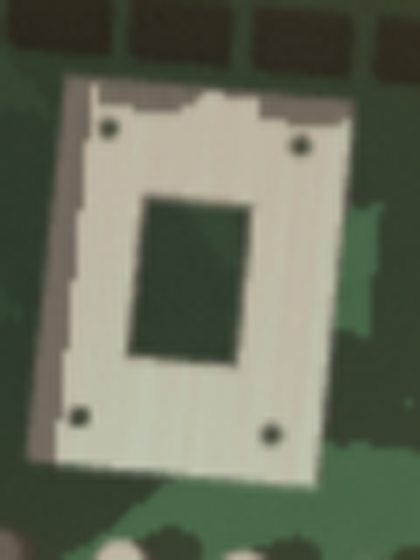

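Run:
```python
from h import *
import pickle
np.set_printoptions(precision=4,suppress=True)
w=pickle.load(open("w5.pkl","rb"));D=pickle.load(open("d4.pkl","rb"));w4=D["wrist"];T=D["top"]
f=lambda p,x0,y0,s:(np.array(p,float)+.5)/s-.5+[x0,y0]
# order: --, -+, +-, ++  (box x,y)
a=f([(97,90),(332,89),(107,425),(330,424)],270,170,5)
b=f([(96,102),(331,100),(133,445),(357,445)],150,145,5)
c=f([(271,434),(79,417),(300,146),(108,128)],225,195,7)
for n,(d1,p1,d2,p2) in dict(w5w4=(w,a,w4,b),w5t=(w,a,T,c),w4t=(w4,b,T,c)).items():
    q=tri(d1,p1,d2,p2); print(n,q,q.mean(0))
for n,d,p in (("w5",w,a),("w4",w4,b),("top",T,c)):
    q=plane(d,p,.09); v=q[[2,3]].mean(0)-q[[0,1]].mean(0);u=q[[1,3]].mean(0)-q[[0,2]].mean(0)
    print(n,q.mean(0),"yaw",np.degrees(np.arctan2(v[1],v[0])),np.degrees(np.arctan2(u[1],u[0]))-90,"L",np.linalg.norm(v),np.linalg.norm(u))
```

```text
w5w4 [[0.4803 0.1346 0.0889 0.    ]
 [0.4863 0.1945 0.0888 0.    ]
 [0.5697 0.1256 0.0889 0.0002]
 [0.5759 0.1854 0.0884 0.0001]] [0.5281 0.16   0.0887 0.0001]
w5t [[0.4806 0.1343 0.0862 0.0001]
 [0.4867 0.1944 0.0844 0.0006]
 [0.5701 0.1253 0.0874 0.0005]
 [0.5763 0.1852 0.0871 0.0004]] [0.5284 0.1598 0.0863 0.0004]
w4t [[0.4805 0.1342 0.0879 0.0002]
 [0.4864 0.1939 0.0867 0.0001]
 [0.5699 0.1251 0.0876 0.0001]
 [0.5762 0.185  0.0872 0.    ]] [0.5282 0.1595 0.0873 0.0001]
w5 [0.5278 0.1601 0.09  ] yaw -5.796822111005817 -5.753725100147946 L 0.08978781656192705 0.059977348274829256
w4 [0.5279 0.1605 0.09  ] yaw -5.743829149315695 -5.766446708303249 L 0.08965696671995575 0.06008633642108223
top [0.528  0.1592 0.09  ] yaw -5.721322907662434 -5.693901966103837 L 0.08984518950898693 0.059893392875592213
```

Three view pairs agree on the flange: centre (0.528, 0.160), height 0.086 to 0.089 m against the stated 0.090, yaw -5.75°, and hole spacing of 90 x 60 mm. Next I'll go over to the cover.

Run:
```python
from cell import r
from h import *
to(r,[0.514,-0.261,0.21],81.9)
```

```text
turn [-0.01 -0.03  2.25]
t 8.9 eef [0.4995 0.1805 0.3943] [-1.7999e+02 -3.0000e-02  8.4150e+01] shift [-437.8   59.5  184.1] F [0.4 0.8 0.4] op 0.07269409487198071
```

>>> arm_command(
  targets=[
    {"tx":-25,"ty":3,"tz":0,"ax":0,"ay":0,"az":0},
    {"tx":-70,"ty":9,"tz":0,"ax":0,"ay":0,"az":0},
    {"tx":-118,"ty":16,"tz":0,"ax":0,"ay":0,"az":0},
    {"tx":-166,"ty":22,"tz":0,"ax":0,"ay":0,"az":0},
    {"tx":-214,"ty":29,"tz":0,"ax":0,"ay":0,"az":0},
  ],
)

```text
time: 9.52
eef_pos: [0.5075, -0.0346, 0.3939]
tool_rot: [-180.0, 0.0, 84.4]
contact_force: [1.1, -0.1, -1.0]
opening: 0.0801
```

>>> arm_command(
  targets=[
    {"tx":-48,"ty":6,"tz":0,"ax":0,"ay":0,"az":0},
    {"tx":-96,"ty":13,"tz":0,"ax":0,"ay":0,"az":0},
    {"tx":-144,"ty":19,"tz":20,"ax":0,"ay":0,"az":0},
    {"tx":-186,"ty":25,"tz":50,"ax":0,"ay":0,"az":0},
    {"tx":-210,"ty":28,"tz":85,"ax":0,"ay":0,"az":0},
  ],
)

```text
time: 10.15
eef_pos: [0.5146, -0.2477, 0.308]
tool_rot: [180.0, 0.1, 84.2]
contact_force: [-0.0, 0.3, -0.1]
opening: 0.0801
```

>>> arm_command(
  targets=[
    {"tx":-11,"ty":2,"tz":40,"ax":0,"ay":0,"az":1},
    {"tx":-13,"ty":2,"tz":80,"ax":0,"ay":0,"az":2},
    {"tx":-13,"ty":2,"tz":99,"ax":0,"ay":0,"az":2.2},
    {"tx":-13,"ty":2,"tz":99,"ax":0,"ay":0,"az":2.2},
  ],
)

```text
time: 10.65
eef_pos: [0.5144, -0.2581, 0.2083]
tool_rot: [-179.8, -0.0, 82.1]
contact_force: [1.0, -1.0, 0.3]
opening: 0.0799
```

Run:
```python
from cell import r
from h import *
import pickle
to(r,[0.514,-0.261,0.21],81.9)
d=r.get_image("wrist"); pickle.dump(d,open("w6.pkl","wb")); cv2.imwrite("pics/w6.png",d["image"][:,:,::-1])
```

```text
turn [-0.23 -0.02  0.22]
t 10.65 eef [ 0.5144 -0.2581  0.2083] [-1.7977e+02 -2.0000e-02  8.2120e+01] shift [-2.9 -0.  -1.7] F [ 1.  -1.   0.3] op 0.07994393708872741
```

View pics/w6.png

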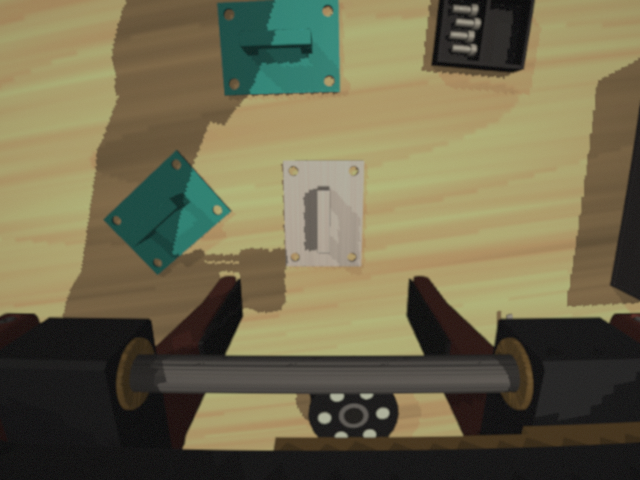

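The grey cover lies at (323,213) between the jaws, with its bar at about (323,218). The teal look-alikes are clear of the fingers. I'll measure the bar and holes here against the top view.

Run:
```python
from h import *
import pickle
w=pickle.load(open("w6.pkl","rb"))
crop(w["image"],275,150,375,275,5,"pics/c6.png")
```

```text
(no output)
```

View pics/c6.png

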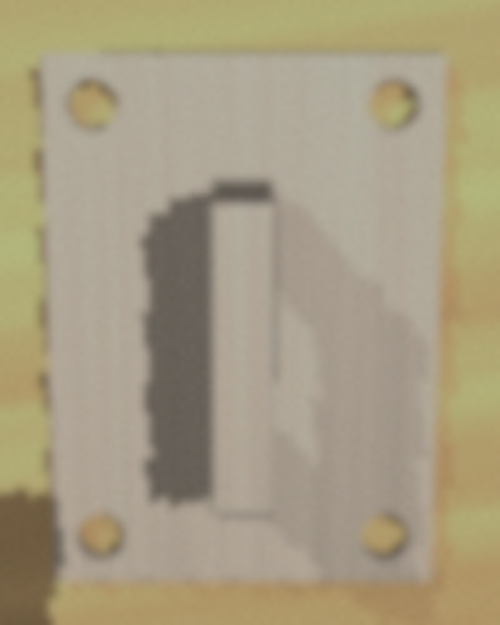

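Run:
```python
from h import *
import pickle
np.set_printoptions(precision=4,suppress=True)
w=pickle.load(open("w6.pkl","rb"));T=pickle.load(open("d0.pkl","rb"))["top"]
f=lambda p,x0,y0,s:(np.array(p,float)+.5)/s-.5+[x0,y0]
# order --,-+,+-,++
a=f([(93,104),(394,104),(101,535),(386,534)],275,150,5)
c=f([(310,426),(104,398),(346,117),(141,91)],410,210,8)
q=tri(w,a,T,c);print(q,q.mean(0))
q=plane(w,a,.004);v=q[[2,3]].mean(0)-q[[0,1]].mean(0);u=q[[1,3]].mean(0)-q[[0,2]].mean(0)
print(q.mean(0),np.degrees(np.arctan2(v[1],v[0])),np.degrees(np.arctan2(u[1],u[0]))-90,np.linalg.norm(v),np.linalg.norm(u))
# bar top corners: --,-+,+-,++ wrist ; 
b=f([(213,200),(273,200),(217,516),(274,516)],275,150,5)
tb=f([(228,352),(254,352)],410,210,8)
for z in (.030,.038,.046):
    p=plane(w,b,z);print(z,p.mean(0),np.linalg.norm(p[2]-p[0]),np.linalg.norm(p[1]-p[0]))
# top view bar mid approx
ct=f([(258,245)],410,210,8);print(tri(w,[b.mean(0)],T,ct),plane(T,ct,.038))
```

```text
[[ 0.4649 -0.2822  0.0124  0.0001]
 [ 0.4736 -0.224   0.0058  0.0003]
 [ 0.5543 -0.2961  0.0045  0.0012]
 [ 0.5622 -0.2364  0.0053  0.001 ]] [ 0.5137 -0.2597  0.007   0.0007]
[ 0.5138 -0.2596  0.004 ] -7.937864530408428 -7.800842818918852 0.08954875071475908 0.0599122489750886
0.03 [ 0.5157 -0.2597  0.03  ] 0.06168473407366546 0.0111955755356032
0.038 [ 0.5139 -0.2594  0.038 ] 0.06023385976124051 0.010932246639056113
0.046 [ 0.5122 -0.2592  0.046 ] 0.05878298544881554 0.010668917742509026
[[ 0.5137 -0.2606  0.0436  0.0043]] [[ 0.5156 -0.2632  0.038 ]]
```

>>> arm_command(
  targets=[
    {"tx":0,"ty":0,"tz":30,"ax":0,"ay":0,"az":0},
    {"tx":0,"ty":0,"tz":70,"ax":0,"ay":0,"az":0},
    {"tx":0,"ty":0,"tz":100,"ax":0,"ay":0,"az":0},
    {"tx":0,"ty":0,"tz":110,"ax":0,"ay":0,"az":0},
    {"tx":0,"ty":0,"tz":110,"ax":0,"ay":0,"az":0},
  ],
  gripper=50,
)

```text
time: 11.32
eef_pos: [0.5151, -0.2596, 0.101]
tool_rot: [180.0, 0.0, 82.1]
contact_force: [-0.3, -0.3, 0.2]
opening: 0.0499
```

Run:
```python
from cell import r
from h import *
import pickle
to(r,[0.514,-0.2597,0.015],82.1)
d=r.get_image("wrist"); pickle.dump(d,open("w7.pkl","wb")); cv2.imwrite("pics/w7.png",d["image"][:,:,::-1])
```

```text
turn [ 0.02  0.01 -0.04]
t 11.325 eef [ 0.5151 -0.2596  0.101 ] [1.7998e+02 1.0000e-02 8.2060e+01] shift [-0.3 -1.1 86. ] F [-0.3 -0.3  0.2] op 0.04994514160056166
```

View pics/w7.png

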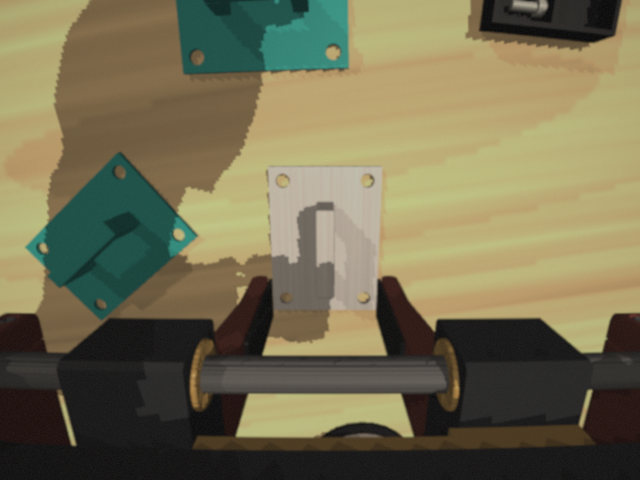

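The cover's bar, at (325,253), is centred between the fingers, so I'll descend and grip.

>>> arm_command(
  targets=[
    {"tx":0,"ty":-1,"tz":30,"ax":0,"ay":0,"az":0},
    {"tx":0,"ty":-1,"tz":60,"ax":0,"ay":0,"az":0},
    {"tx":0,"ty":-1,"tz":80,"ax":0,"ay":0,"az":0},
    {"tx":0,"ty":-1,"tz":86,"ax":0,"ay":0,"az":0},
    {"tx":0,"ty":-1,"tz":86,"ax":0,"ay":0,"az":0},
  ],
)

```text
time: 12.0
eef_pos: [0.5138, -0.2597, 0.0149]
tool_rot: [180.0, 0.0, 82.0]
contact_force: [0.3, 0.6, -0.1]
opening: 0.0498
```

>>> arm_command(
  targets=[
    {"tx":0,"ty":0,"tz":0,"ax":0,"ay":0,"az":0},
    {"tx":0,"ty":0,"tz":0,"ax":0,"ay":0,"az":0},
    {"tx":0,"ty":0,"tz":0,"ax":0,"ay":0,"az":0},
    {"tx":0,"ty":0,"tz":0,"ax":0,"ay":0,"az":0},
    {"tx":0,"ty":0,"tz":0,"ax":0,"ay":0,"az":0},
  ],
  gripper=0,
  force=25,
)

```text
time: 12.62
eef_pos: [0.5135, -0.2593, 0.0146]
tool_rot: [180.0, -0.0, 82.0]
contact_force: [1.3, 0.5, 2.3]
opening: 0.0119
```

>>> arm_command(
  targets=[
    {"tx":0,"ty":0,"tz":0,"ax":0,"ay":0,"az":0},
    {"tx":0,"ty":0,"tz":0,"ax":0,"ay":0,"az":0},
  ],
)

```text
time: 12.88
eef_pos: [0.5136, -0.2593, 0.0146]
tool_rot: [180.0, -0.0, 82.0]
contact_force: [-0.3, 0.7, 3.2]
opening: 0.0118
```

>>> arm_command(
  targets=[
    {"tx":0,"ty":0,"tz":-8,"ax":0,"ay":0,"az":0},
    {"tx":0,"ty":0,"tz":-22,"ax":0,"ay":0,"az":0},
    {"tx":0,"ty":0,"tz":-42,"ax":0,"ay":0,"az":0},
    {"tx":0,"ty":0,"tz":-64,"ax":0,"ay":0,"az":0},
    {"tx":0,"ty":0,"tz":-90,"ax":0,"ay":0,"az":0},
  ],
)

```text
time: 13.5
eef_pos: [0.5134, -0.2595, 0.1063]
tool_rot: [180.0, 0.0, 82.0]
contact_force: [0.3, 0.4, -1.9]
opening: 0.0113
```

>>> arm_command(
  targets=[
    {"tx":0,"ty":0,"tz":-30,"ax":0,"ay":0,"az":0},
    {"tx":0,"ty":0,"tz":-65,"ax":0,"ay":0,"az":0},
    {"tx":0,"ty":0,"tz":-100,"ax":0,"ay":0,"az":0},
    {"tx":10,"ty":0,"tz":-130,"ax":0,"ay":0,"az":0},
    {"tx":40,"ty":0,"tz":-150,"ax":0,"ay":0,"az":0},
  ],
)

```text
time: 14.12
eef_pos: [0.5186, -0.2215, 0.2575]
tool_rot: [179.8, 0.1, 81.8]
contact_force: [0.0, 0.1, -2.7]
opening: 0.0119
```

Run:
```python
from cell import r
from h import *
import pickle
to(r,[0.528,0.16,0.255],84.25)
d=r.get_image("wrist"); pickle.dump(d,open("w8.pkl","wb")); cv2.imwrite("pics/w8.png",d["image"][:,:,::-1])
```

```text
turn [ 0.16  0.06 -2.44]
t 14.125 eef [ 0.5186 -0.2215  0.2575] [1.7984e+02 6.0000e-02 8.1810e+01] shift [379. -45.   2.] F [ 0.   0.1 -2.7] op 0.011850519901647509
```

View pics/w8.png

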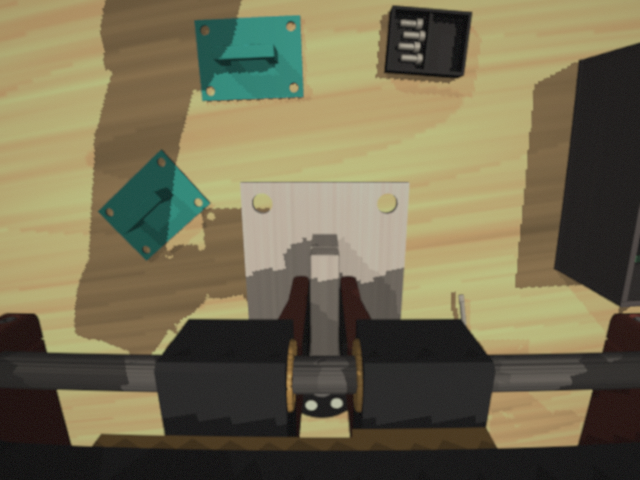

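The plate is in the grip and level, with its two near holes at (262,203) and (388,203). Now I'll carry it over the box.

>>> arm_command(
  targets=[
    {"tx":30,"ty":-3,"tz":0,"ax":0,"ay":0,"az":0},
    {"tx":70,"ty":-8,"tz":0,"ax":0,"ay":0,"az":0},
    {"tx":112,"ty":-13,"tz":0,"ax":0,"ay":0,"az":0},
    {"tx":154,"ty":-18,"tz":0,"ax":0,"ay":0,"az":0},
    {"tx":196,"ty":-23,"tz":0,"ax":0,"ay":0,"az":0},
  ],
)

```text
time: 14.8
eef_pos: [0.5231, -0.0215, 0.2556]
tool_rot: [179.9, -0.0, 82.0]
contact_force: [0.8, 0.3, -1.2]
opening: 0.0121
```

>>> arm_command(
  targets=[
    {"tx":42,"ty":-5,"tz":0,"ax":0,"ay":0,"az":-0.5},
    {"tx":84,"ty":-10,"tz":0,"ax":0,"ay":0,"az":-1},
    {"tx":122,"ty":-15,"tz":0,"ax":0,"ay":0,"az":-1.5},
    {"tx":154,"ty":-19,"tz":0,"ax":0,"ay":0,"az":-2},
    {"tx":175,"ty":-21,"tz":0,"ax":0,"ay":0,"az":-2.3},
  ],
)

```text
time: 15.42
eef_pos: [0.5267, 0.1551, 0.2553]
tool_rot: [180.0, -0.0, 84.4]
contact_force: [0.3, -0.6, -2.0]
opening: 0.012
```

>>> arm_command(
  targets=[
    {"tx":6,"ty":0,"tz":0,"ax":0,"ay":0,"az":0},
    {"tx":8,"ty":0,"tz":0,"ax":0,"ay":0,"az":0},
    {"tx":8,"ty":0,"tz":0,"ax":0,"ay":0,"az":0},
    {"tx":8,"ty":0,"tz":0,"ax":0,"ay":0,"az":0},
  ],
)

```text
time: 15.92
eef_pos: [0.5278, 0.1606, 0.2545]
tool_rot: [180.0, 0.0, 84.2]
contact_force: [0.5, -0.3, -1.9]
opening: 0.0114
```

Run:
```python
from cell import r
from h import *
import pickle
to(r,[0.528,0.16,0.16],84.25)
D={n:r.get_image(n) for n in ["scene","top","wrist"]}
pickle.dump(D,open("d9.pkl","wb"))
for n in D: cv2.imwrite(f"pics/{n}9.png",D[n]["image"][:,:,::-1])
```

```text
turn [ 0.    0.01 -0.01]
t 15.925 eef [0.5278 0.1606 0.2545] [1.800e+02 1.000e-02 8.424e+01] shift [-0.6  0.3 94.5] F [ 0.5 -0.3 -1.9] op 0.011377879607293393
```

View pics/wrist9.png

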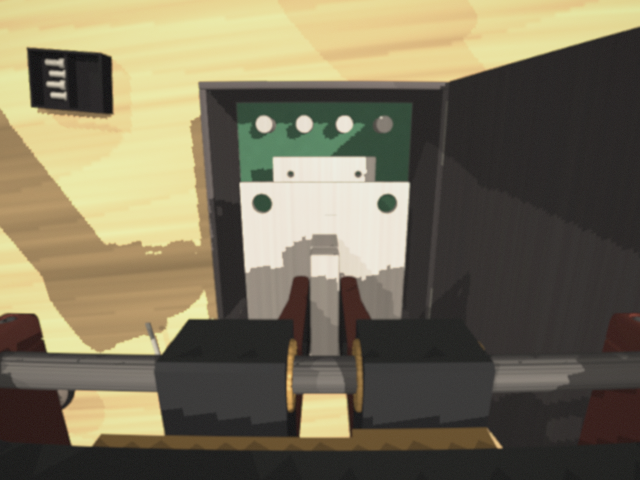

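View pics/scene9.png

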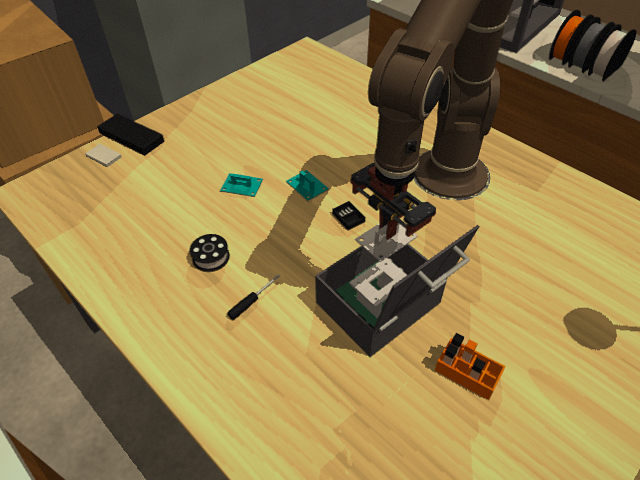

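View pics/top9.png

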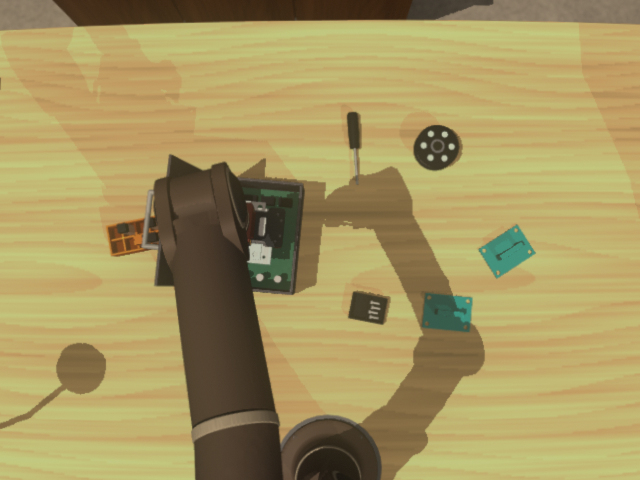

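The two near plate holes are at (262,203) and (387,203), with the two near threads at (291,174) and (358,174) below them. I'll measure both in this one wrist image.

```bash
cat > m.py <<'E'
from h import *
import sys
def holes(img,box,thr=None):
    pass
E
python3 - <<'E'
from h import *
import pickle
w=pickle.load(open("d9.pkl","rb"))["wrist"]
crop(w["image"],235,150,415,225,4,"pics/c9.png")
E
```

```text
(no output)
```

View pics/c9.png

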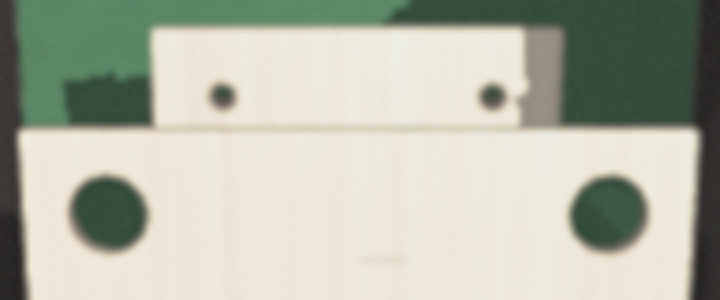

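Run:
```python
from h import *
import pickle
np.set_printoptions(precision=4,suppress=True)
w=pickle.load(open("d9.pkl","rb"))["wrist"]
f=lambda p,x0,y0,s:(np.array(p,float)+.5)/s-.5+[x0,y0]
a=f([(109,213),(609,213)],235,150,4);b=f([(222,97),(492,97)],235,150,4);c=f([(18,128),(699,128)],235,150,4)
ux=np.array([np.cos(np.radians(-5.75)),np.sin(np.radians(-5.75)),0])
for z in (.240,.244,.248):
    p=plane(w,a,z);e=plane(w,c,z);print(z,p,"d",np.linalg.norm(p[1]-p[0]),"ctr",p.mean(0)+.045*ux,"ctr from edge",e.mean(0)+.055*ux,np.linalg.norm(e[1]-e[0]),"yaw",np.degrees(np.arctan2(*(p[1]-p[0])[[1,0]]))-90)
for z in (.089,.09):
    q=plane(w,b,z);print(q,np.linalg.norm(q[1]-q[0]),"ctr",q.mean(0)+.045*ux,"yaw",np.degrees(np.arctan2(*(q[1]-q[0])[[1,0]]))-90)
```

```text
0.24 [[0.4809 0.1344 0.24  ]
 [0.487  0.1951 0.24  ]] d 0.06105464080325748 ctr [0.5287 0.1602 0.24  ] ctr from edge [0.5284 0.1602 0.24  ] 0.08200951776758578 yaw -5.751587337837037
0.244 [[0.4803 0.1351 0.244 ]
 [0.4863 0.1945 0.244 ]] d 0.05966753697468984 ctr [0.5281 0.1603 0.244 ] ctr from edge [0.5279 0.1603 0.244 ] 0.0801463389071782 yaw -5.7515873378370515
0.248 [[0.4797 0.1359 0.248 ]
 [0.4855 0.1939 0.248 ]] d 0.058280433146122176 ctr [0.5274 0.1604 0.248 ] ctr from edge [0.5275 0.1603 0.248 ] 0.07828316004677065 yaw -5.751587337837066
[[0.4805 0.1346 0.089 ]
 [0.4865 0.1943 0.089 ]] 0.05995450194240804 ctr [0.5283 0.1599 0.089 ] yaw -5.751570725350945
[[0.4804 0.1347 0.09  ]
 [0.4864 0.1942 0.09  ]] 0.059771190523017714 ctr [0.5282 0.16   0.09  ] yaw -5.7515707253509305
```

The plate and flange agree within about 0.5 mm and have the same yaw, so I'll descend straight, slowly at the end.

>>> arm_command(
  targets=[
    {"tx":0,"ty":0,"tz":15,"ax":0,"ay":0,"az":0},
    {"tx":0,"ty":0,"tz":40,"ax":0,"ay":0,"az":0},
    {"tx":0,"ty":0,"tz":65,"ax":0,"ay":0,"az":0},
    {"tx":0,"ty":0,"tz":85,"ax":0,"ay":0,"az":0},
    {"tx":0,"ty":0,"tz":95,"ax":0,"ay":0,"az":0},
  ],
)

```text
time: 16.7
eef_pos: [0.5268, 0.1614, 0.1575]
tool_rot: [-179.9, 0.1, 84.3]
contact_force: [0.1, 0.3, -1.8]
opening: 0.0115
```

>>> arm_command(
  targets=[
    {"tx":0,"ty":0,"tz":10,"ax":0,"ay":0,"az":0},
    {"tx":0,"ty":0,"tz":20,"ax":0,"ay":0,"az":0},
    {"tx":0,"ty":0,"tz":30,"ax":0,"ay":0,"az":0},
    {"tx":0,"ty":0,"tz":37,"ax":0,"ay":0,"az":0},
    {"tx":0,"ty":0,"tz":40,"ax":0,"ay":0,"az":0},
  ],
)

```text
time: 17.32
eef_pos: [0.5276, 0.1617, 0.119]
tool_rot: [-180.0, 0.0, 84.3]
contact_force: [0.4, -0.3, -2.1]
opening: 0.0116
```

>>> arm_command(
  targets=[
    {"tx":0,"ty":0,"tz":0,"ax":0,"ay":0,"az":0},
    {"tx":0,"ty":0,"tz":0,"ax":0,"ay":0,"az":0},
    {"tx":0,"ty":0,"tz":0,"ax":0,"ay":0,"az":0},
    {"tx":0,"ty":0,"tz":0,"ax":0,"ay":0,"az":0},
  ],
)

```text
time: 17.82
eef_pos: [0.5278, 0.1618, 0.1196]
tool_rot: [180.0, -0.0, 84.3]
contact_force: [0.2, 0.6, -1.7]
opening: 0.0116
```

Run:
```python
from cell import r
from h import *
import pickle
to(r,[0.528,0.16,0.1195],84.25)
D={n:r.get_image(n) for n in ["scene","top","wrist"]}
pickle.dump(D,open("d10.pkl","wb"))
for n in D: cv2.imwrite(f"pics/{n}10.png",D[n]["image"][:,:,::-1])
crop(D["wrist"]["image"],235,160,415,280,4,"pics/c10.png")
crop(D["scene"]["image"],300,210,490,350,4,"pics/c10s.png")
```

```text
turn [ 0.02 -0.02  0.08]
t 17.825 eef [0.5278 0.1618 0.1196] [ 1.7998e+02 -2.0000e-02  8.4330e+01] shift [-1.7  0.4  0.1] F [ 0.2  0.6 -1.7] op 0.011645833380277573
```

View pics/wrist10.png

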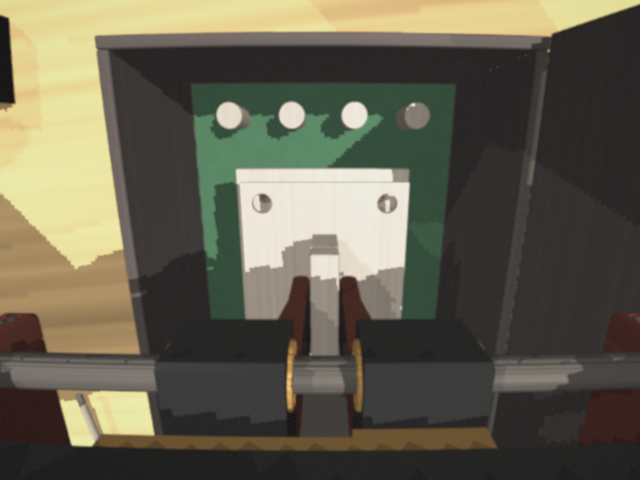

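View pics/c10.png

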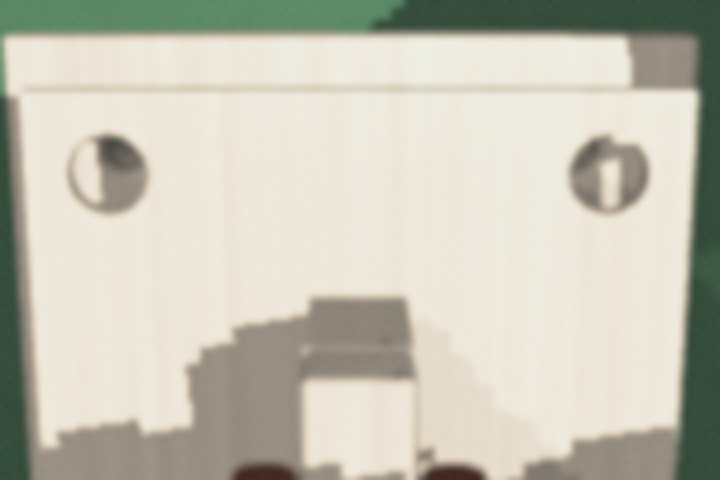

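View pics/c10s.png

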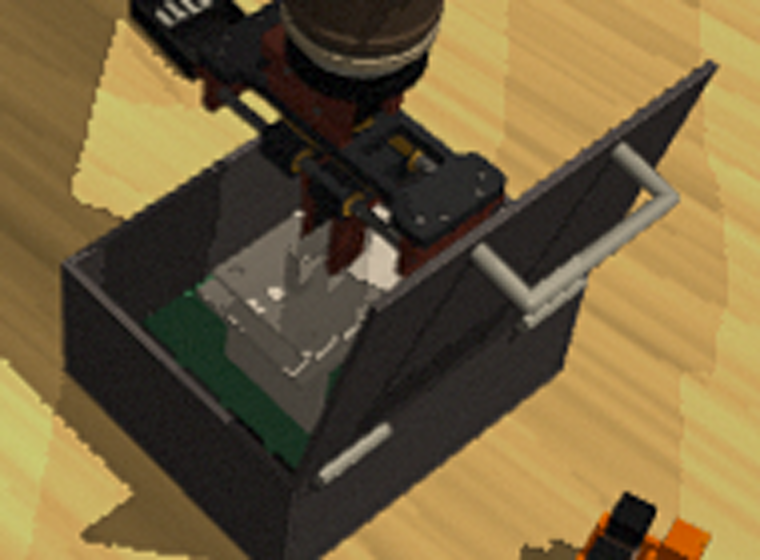

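Run:
```python
from cell import r
from h import *
import pickle
np.set_printoptions(precision=4,suppress=True)
D=pickle.load(open("d10.pkl","rb"));w=D["wrist"]
f=lambda p,x0,y0,s:(np.array(p,float)+.5)/s-.5+[x0,y0]
a=f([(108,173),(609,173)],235,160,4);b=f([(4,35),(697,35)],235,160,4);c=f([(20,89),(699,89)],235,160,4)
t=np.radians(-5.75);ux=np.array([np.cos(t),np.sin(t),0])
uy=np.array([-ux[1],ux[0],0])
z=.109
p=plane(w,a,z);e=plane(w,c,z);g=plane(w,b,.0895)
pc=p.mean(0)+.045*ux; gc=g.mean(0)+.060*ux
print("plate",pc,"edge",e.mean(0)+.055*ux,"d",np.linalg.norm(p[1]-p[0]),"yaw",np.degrees(np.arctan2(*(p[1]-p[0])[[1,0]]))-90)
print("flange",gc,np.linalg.norm(g[1]-g[0]),"yaw",np.degrees(np.arctan2(*(g[1]-g[0])[[1,0]]))-90)
print("off box x,y mm",1e3*(pc-gc)@ux,1e3*(pc-gc)@uy)
to(r,[0.528,0.16,0.1195],84.25)
```

```text
plate [0.528  0.1609 0.109 ] edge [0.528  0.1611 0.109 ] d 0.05979980530140227 yaw -5.69114804631252
flange [0.5281 0.1599 0.0895] 0.0900025874017808 yaw -5.6946008680935165
off box x,y mm -0.17106030907160047 1.0487623018502137
turn [ 0.01 -0.01  0.08]
t 17.975 eef [0.5277 0.1617 0.1195] [179.99  -0.01  84.33] shift [-1.7  0.5  0. ] F [-0.1 -0.8 -1.7] op 0.011781218759702136
```

The plate sits about 1 mm too far towards box +y, so I'll trim 1 mm and check again.

>>> arm_command(
  targets=[
    {"tx":-1,"ty":0,"tz":0,"ax":0,"ay":0,"az":0},
    {"tx":-1,"ty":0,"tz":0,"ax":0,"ay":0,"az":0},
    {"tx":-1,"ty":0,"tz":0,"ax":0,"ay":0,"az":0},
    {"tx":-1,"ty":0,"tz":0,"ax":0,"ay":0,"az":0},
  ],
)

```text
time: 18.48
eef_pos: [0.5276, 0.1607, 0.1194]
tool_rot: [180.0, -0.0, 84.3]
contact_force: [0.2, 0.2, -3.1]
opening: 0.012
```

Run:
```python
from cell import r
from h import *
import pickle
to(r,[0.528,0.16,0.1195],84.25)
D={n:r.get_image(n) for n in ["scene","top","wrist"]}
pickle.dump(D,open("d11.pkl","wb"))
crop(D["wrist"]["image"],235,160,415,280,4,"pics/c11.png")
cv2.imwrite("pics/scene11.png",D["scene"]["image"][:,:,::-1])
cv2.imwrite("pics/top11.png",D["top"]["image"][:,:,::-1])
to(r,[0.528,0.16,0.1195],84.25)
```

```text
turn [ 0.   -0.    0.08]
t 18.475 eef [0.5276 0.1607 0.1194] [180.    -0.    84.33] shift [-0.7  0.5 -0.1] F [ 0.2  0.2 -3.1] op 0.012023787492117053
turn [ 0.   -0.    0.08]
t 18.625 eef [0.5276 0.1607 0.1194] [180.    -0.    84.33] shift [-0.7  0.5 -0.1] F [ 0.3 -0.  -1.9] op 0.011560735171882061
```

View pics/c11.png

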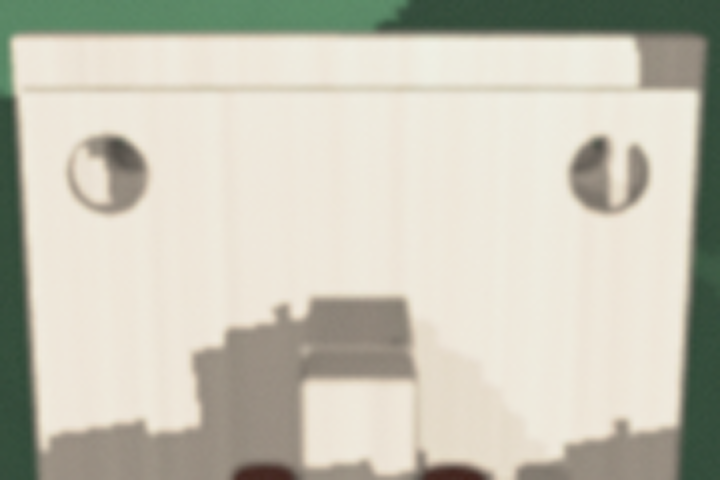

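View pics/scene11.png

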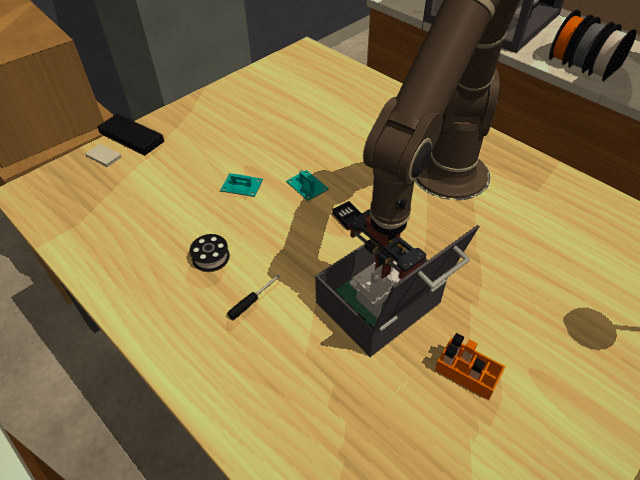

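View pics/top11.png

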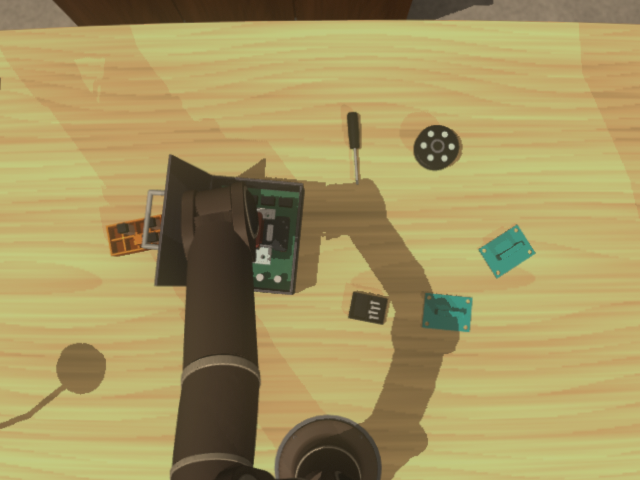

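Run:
```python
from h import *
import pickle
np.set_printoptions(precision=4,suppress=True)
D=pickle.load(open("d11.pkl","rb"));w=D["wrist"]
f=lambda p,x0,y0,s:(np.array(p,float)+.5)/s-.5+[x0,y0]
a=f([(108,173),(609,173)],235,160,4);b=f([(12,35),(706,35)],235,160,4)
t=np.radians(-5.75);ux=np.array([np.cos(t),np.sin(t),0]);uy=np.array([-ux[1],ux[0],0])
p=plane(w,a,.109);g=plane(w,b,.0895);pc=p.mean(0)+.045*ux;gc=g.mean(0)+.06*ux
print(pc,gc,1e3*(pc-gc)@ux,1e3*(pc-gc)@uy)
q=tri(D["top"],[(156,285)],D["scene"],[(478,228)]);print("door corner -x",q)
c=q[0,:3]-np.array([0.528,0.160,0])
print("door angle deg",90+np.degrees(np.arctan2(c@uy-.1,c[2]-.113)))
```

```text
[0.5278 0.1599 0.109 ] [0.528  0.16   0.0895] -0.1766507106477864 -0.05769726062843154
door corner -x [[0.4225 0.3078 0.3018 0.0031]]
door angle deg 100.93649361514257
```

The plate is now within 0.2 mm of the flange centre, and the door is at about 100°. Everything checks out, so I'll hand in.

```bash
python3 -c "
from cell import r
print(r.close_job()); s=r.observe(); print(s['time'],s['eef_pos'],s['contact_force'],s['opening'])"
```

```text
the job is handed in; nothing more can be done
None
the job is handed in; nothing more can be done
```

I swung the door up by its handle and left it at about 100° (1.75 rad). The aluminium cover is gripped by its bridge handle and held level about 15 mm above the flange. I handed the job in at 18.6 s of the 61 s allowed; no verdict is reported.

**Last checks before handing in:**
- **Alignment:** in the last wrist view the plate centre was about 0.2 mm from the flange centre. In the previous view their yaw agreed within 0.1°. I trimmed a 1 mm sideways offset after lowering and re-measured.
- **Grip and contact:** jaw opening was about 12 mm, matching the bar. The sensed load was about 2 N downward, which is the plate's weight, so nothing suggests it touches the box.
- **Bystanders:** the rack, spool, tray and screwdriver looked unmoved in the scene and top views. I judged this by eye and did not measure it.

**Failed or disagreeing:**
- My first three move calls were refused because each row needs all six numbers; nothing moved.
- Flange height came out at 86 to 89 mm from the different view pairs, against the stated 90 mm.
- One cover hole's measured height was about 8 mm off. I therefore took the cover's position from rays cast onto the plate at its stated height, where the hole spacing and bar length came out as given.

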